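Let the weighted platen of a ratchet glue press down onto fresh work

ROBOT

A 6-joint arm with a two-finger parallel gripper is mounted at the origin on a cart in front of the work surface, level with it; the furniture and walls round the work are solid. World frame = base frame: x ahead of the robot, y to its left, z up, the work surface at z = 0. Lengths are in mm, angles in rad, forces in N, time in s.
With the tool pointing down it reaches from about 300 to 775 mm from the base axis. Payload 14.6 kg.
Tool frame: the origin (TCP) lies between the finger pads; the fingertips stand ahead of it and the grasp point (between the pads) lies 11 mm behind it (manip.finger_overhang is the z of the fingertips in the tool frame, in mm); z points along the fingers, y is the line along which they close (so a half turn about z gives the same grasp; the last joint's range is limited). The gripper opens to 94 mm and grips with 3 to 60 N. Pads are 16 mm wide; open, the fingers measure 119 mm over their backs; the gripper's body (75 mm by 177 mm) begins 78 mm behind the grasp point.
Start: joints at [-1.328, 0.3, 1.521, -0, 1.321, -0.067], TCP at [167.67, -523.809, 213.446] pointing down, gripper open.
Joint ranges: [-3.03, 3.03], [-0.79, 2.21], [0.23, 2.52], [-1.04, 4.18], [0, 3.07], [-2.55, 2.55]. Speed limits (rad/s): [2.22, 2.22, 2.57, 3.14, 3.14, 3.14].

INTERFACE

Orientations are given as [roll, pitch, yaw] about the fixed x, y, z axes, in that order (R = Rz(yaw) Ry(pitch) Rx(roll)).
In Python, from cell import manip gives the robot as it stands.
- The arm moves only by the tool jog_arm, never from a script. Its argument "series" is a list of rows, each a list of 7 numbers: the shift along the world's x, y, z as a fraction of full scale, then the turn, a rotation vector about the world's x, y, z as a fraction of full scale, then the closure, from 0 (fully open) to 1 (shut). In form: [[dx, dy, dz, wx, wy, wz, fingers], ...]. A call has 1 to 8 rows; each row is the pose to reach, as a shift and turn from the pose commanded when the call began; what a row does not reach only later rows make up. Full scale, the value 1, is 120 mm for a shift and 90 degrees for a turn. A row lasts 1/12 s, in which the tool goes at most 41.7 mm and 7.16 degrees, less where a joint would pass 70% of its speed; a pose out of reach is approached as far as the arm can. A call with a number of a shift or a turn outside -1 to 1 is refused whole. A call with a gripper value outside its range is refused whole. The fingers move at their own pace and stop on an object; "grip_force" is the grip in N (left out, the last holds). Time passes only in rows, so rows that repeat a pose let the fingers close. It gives the time, the measured TCP pose, the force, the opening and the grip force at its end, in the units of the state.
- manip.read_state(): the state, without advancing time (a new reading comes with each control period).
- manip.camera(name): name is "scene" or "top"; returns a dict with "frame" (480x640x3 uint8, red, green, blue), "vfov" (degrees; the focal length in pixels is half the picture's height over the tangent of half this angle, whatever the lens; pixels are square), "cx", "cy" (the principal point, pixels), "R" (3x3) and "t" (3): a world point X has camera coordinates R X + t. Camera axes: x right, y down, z forward; pixel columns grow to the right and rows downward; lengths in mm; the calibration is good to about 2 mm. A picture is of the moment at which its call begins. There is no depth.
- manip.sign_off(): hands the job in; it is judged then, once.
The state is a dict: "clock": time; "joints": joint angles; "qd": joint speeds; "effort": joint torques, N m; "eef_pos": TCP position; "eef_rot": TCP orientation; "wrist_force": force on the tool from outside, world axes, zero at the start; "moment": the same for the moment, N m; "finger_gap": finger opening in mm; "finger_force": force on a finger pad.
Only numpy, scipy, OpenCV 4.12 (cv2) and the standard library are available. Lean on these libraries where they do the work, as an engineer would, in place of code of your own. Each camera call takes 0.05 s, during which the arm holds its last target. There are 200 camera calls.

TASK

The glue press is wound up and hangs on its ratchet above two freshly glued offcuts: throw the red-knobbed pawl lever over to the left, wind the crank up a little further to the right, just until the unloaded pawl springs clear of the ratchet wheel, then let the crank turn back slowly under the weight, no faster than about a quarter turn a second, until the pressing foot sits on the upper offcut. Set it down gently, neither dropped nor forced down with the crank, and keep hold of the grip until you feel that the work has taken the weight; then let go, leaving the press on the offcuts by its own weight alone, with the offcuts and the things around the press not shifted.

Things in the scene. Friction and masses are not known exactly. Their poses are not given: they have to be found in the camera images.
- press: Green cast C-frame glue press bolted to the bench, crank side to the robot. Origin: underside of its base (130 x 235 x 22 mm) below the crank shaft; x away from the robot, y left, z up. Column at the right, head (60 mm deep) up to z = 256 mm; ram at y = +34 mm, its top at z = 300 mm. 80 mm ratchet wheel on the shaft in front of the head, at x = -45 mm.
- crank_axis (a point): Point on the axis of the crank shaft (which runs along the press's x), in the plane in which the middle of the hand grip goes round: 130 mm on the robot's side of the press origin, z = 215 mm.
- handle (a point): Middle of the crank's grip: black, 24 mm thick, 74 mm long, level along the press's x, pointing to the robot; spins freely on its pin, goes round 75 mm from the crank axis. As found 35 degrees to the right of straight up; at touch-down 10 to 60 degrees to the left of it. The flat crank arm is 52 mm behind it, the red ball 75 mm.
- crank (a joint): Crank turn, rad: 0 as found; plus = turning back, platen down 20 mm per rad (grip goes over the top from right to left, anticlockwise seen from the robot); minus = winding up, stop at -0.6. The weight pulls to plus with 5 to 8 N at the grip (friction under 0.6 N); with the pawl clear it runs away at once if let go. Once the platen sits, 1 N more at the grip adds 3.8 N on the work.
- grip: The turning hand grip; origin on its pin at the grip's inner end, 48 mm from handle towards the press.
- pawl_tip (a point): Centre of the rounded nose (5 mm) of the pawl, a dark steel finger on a pin 46 mm left of and 60 mm above the shaft. z = 250 mm: its nose lies in the tooth gap at the top of the wheel; about 290 mm: clear. The loaded tooth holds it even with the lever thrown; it springs clear only when the crank is then wound up 0.13 rad or more (0.25 is ample).
- pawl_lever (a joint): Throw-over lever on the pawl's pin, flat bar 10 x 5 mm with a red ball on top, 55 mm on the robot's side of the press origin. About 0 as found: leans 0.5 rad to the right, its spring presses the pawl into the wheel; 1.1 (stop): leans 0.6 rad left, the spring pulls the pawl out. Stays where put; takes 3 to 5 N at the ball, pushed level from right to left.
- lever_knob (a point): Centre of the red ball (14 mm) of the throw-over lever, 47 mm from its pin, about 316 mm above the bench. As found, crank arm and grip stay 25 mm or more below it.
- ram: Steel ram with toothed rack and round cast platen (76 mm); origin: centre of the platen's underside, 140 mm above the bench as found. Moves only up and down with the crank. Under it, on a screw spindle, the square pressing foot (58 x 58 x 7 mm): its sole is 15 to 25 mm below the platen, as the last user left it; this is not measured, so touch-down must be felt. All weighs 20 to 28 N.
- bed: Dark wooden bed board 100 x 100 x 24 mm let into the press base under the foot, fixed; origin: centre of its underside. The top of the work is 93 to 99 mm above the bench.
- offcut_a: Lower offcut, a loose pine strip 45 x 160 x 38 mm lying on the bed; origin: centre of its underside, length along its y.
- offcut_b: Upper offcut, a loose brown block 60 x 80 x 19 mm laid across the strip under the foot; origin: centre of its underside.
- glue_pot: White pot with grey cap, 87 mm across, 111 mm high, standing to the left; origin: centre of its underside. Leave alone.
- brush: Paint brush 48 x 205 x 14 mm lying in front of the press; origin: centre of its underside. Leave alone.
- clamp: Blue G-clamp 142 x 141 x 16 mm lying to the left of the press; origin: centre of its underside. Leave alone.
- tape_measure: Yellow tape measure 36 x 72 x 66 mm standing to the right; origin: centre of its underside. Leave alone.

How it is judged (in metres and radians):
On the way, in this order (a step that is already met when the one before it is completed fails the run):
1. the pawl lever has been thrown over to the left, while the pawl still hangs in the loaded tooth (value of joint pawl_lever above 0.8 rad and z of pawl_tip in the frame of press below 0.258 m), for 0.1 s.
2. with the weight taken on the crank the pawl has sprung clear of the wheel and the platen is still up (z of pawl_tip in the frame of press above 0.27 m and value of joint crank below 0.4 rad), for 0.2 s.
3. the pressing foot sits on the upper offcut while the hand still holds the crank's grip (contact force between ram and offcut_b above 8 N and contact force between the fingers and grip above 1 N), for 0.2 s.
At the end, for the whole second after the job is handed in: The pressing foot rests still on the upper offcut with its own weight (contact force 12 to 45 N), the pawl lever is over to the left (beyond 0.8 rad) with the pawl sprung clear of the ratchet wheel (its tip more than 270 mm above the bench), and both offcuts lie within 6 mm of where they were (contact force between ram and offcut_b between 12 and 45 N and z of pawl_tip in the frame of press above 0.27 m and value of joint pawl_lever above 0.8 rad and velocity of joint crank between -0.1 and 0.1 rad/s and distance of each of offcut_a, offcut_b from where it was at the start of the episode below 0.006 m); the robot touches nothing.
It fails at once if the crank runs back at more than 3 rad/s (velocity of joint crank above 3 rad/s).
It fails at once if the pressing foot is dropped or forced onto the offcut with more than 75 N (contact force between ram and offcut_b above 75 N).
It fails at once if an offcut is shifted by more than 8 mm (distance of any of offcut_a, offcut_b from where it was at the start of the episode above 0.008 m).
It fails at once if the glue pot, brush, G-clamp or tape measure is pushed more than 20 mm (distance of any of glue_pot, brush, clamp, tape_measure from where it was at the start of the episode above 0.02 m).
It also fails if it takes over 54 s, if anything falls off the work surface, if the arm or the gripper's body presses on something with over 40 N, if the wrist force passes 120 N, or if a joint passes its speed limit or range.

## Working session

There is one attempt and no reset: what is moved stays moved. The work goes in short steps, Python scripts to look and compute and a tool call to move; the robot and the scene stay as the last step left them, time stands still between calls to the robot, and variables do not carry over. Pictures are saved under pics/ and viewed, at most 10 in all, crops included, and the job is handed in when it is done.

Besides the shell and the picture viewer there is one more tool, called as a command line: name --pt "numbers of a row" for each row, then --argument value for the rest. jog_arm: Moves the arm, as the interface text tells. Its arguments: {"type":"object","properties":{"series":{"type":"array"},"grip_force":{"type":"number"}},"required":["series"]}

```bash
mkdir -p pics; ls; cat > h.py <<'E'
import numpy as np,cv2,json
from cell import manip
def snap(n):
    c=manip.camera(n); 
    return c
def K(c):
    f=240/np.tan(np.radians(c["vfov"])/2); return f
def proj(c,X):
    p=np.array(c["R"])@np.array(X,float)+np.array(c["t"]); f=K(c); return f*p[0]/p[2]+c["cx"],f*p[1]/p[2]+c["cy"]
def ray(c,u,v):
    R=np.array(c["R"]);f=K(c); d=R.T@np.array([(u-c["cx"])/f,(v-c["cy"])/f,1]); return -R.T@np.array(c["t"]),d/np.linalg.norm(d)
def tri(rs):
    A=sum(np.eye(3)-np.outer(d,d) for o,d in rs);b=sum((np.eye(3)-np.outer(d,d))@o for o,d in rs);X=np.linalg.solve(A,b)
    return X,[np.linalg.norm((np.eye(3)-np.outer(d,d))@(X-o)) for o,d in rs]
E
python3 - <<'E'
from h import *
print(manip.read_state(), manip.finger_overhang)
for n in("scene","top"):
    c=snap(n); cv2.imwrite(f"pics/{n}0.png",c["frame"][:,:,::-1])
    R=np.array(c["R"]);print(n,c["vfov"],c["cx"],c["cy"],R.tolist(),c["t"],-R.T@np.array(c["t"]))
    np.save(f"{n}0.npy",c,allow_pickle=True)
E
```

```text
pics
{'clock': 0.0, 'joints': array([-1.32760957e+00,  3.00464492e-01,  1.52160626e+00,  3.69527359e-06,
        1.32072152e+00, -6.66058467e-02]), 'qd': array([ 0.00019782, -0.00080527,  0.00179887,  0.00161203, -0.00112656,
       -0.00044308]), 'effort': array([ 9.97265524e-04, -5.31803799e+01, -3.52736270e+01,  7.09080650e-02,
        2.43729103e-02, -1.09736650e-04]), 'eef_pos': array([ 167.60353728, -523.55736522,  212.87930617]), 'eef_rot': array([-3.14039593e+00, -8.34142022e-05,  3.09791635e-01]), 'wrist_force': array([ 0.3553233 ,  0.40404392, -1.34246981]), 'moment': array([-0.02719964, -0.06310627, -0.02932403]), 'finger_force': 0.0, 'finger_gap': 94.69425062339019} 8.0
scene 49.780438336244515 330.8896715100399 238.20972864161072 [[-0.5778877656299575, -0.8158243436421191, -0.021825917073995116], [-0.5031468616743046, 0.3772047504767654, -0.7775344441277566], [0.6425643671434899, -0.43834600093837595, -0.6284614686190552]] [295.92256927 422.71881585 932.40593936] [-215.43115442  490.68570515  921.11842696]
top 46.830597657639416 312.0266965276494 235.69484892777848 [[-0.4328767467476605, -0.9014505222232403, -0.002162893573187294], [-0.8479490687569367, 0.4079972973053887, -0.33840889791159795], [0.30594133247962085, -0.14465531920722918, -0.9409966735890454]] [ 220.57999893  498.53922863 1266.96415353] [ 130.60312565  178.71240139 1361.39625601]
```

View pics/scene0.png

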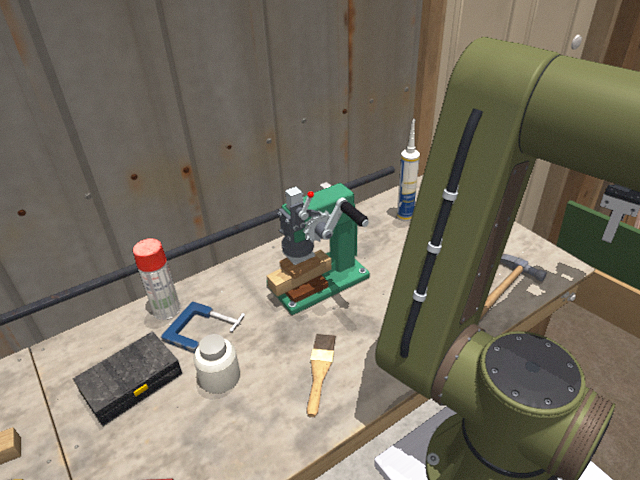

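View pics/top0.png

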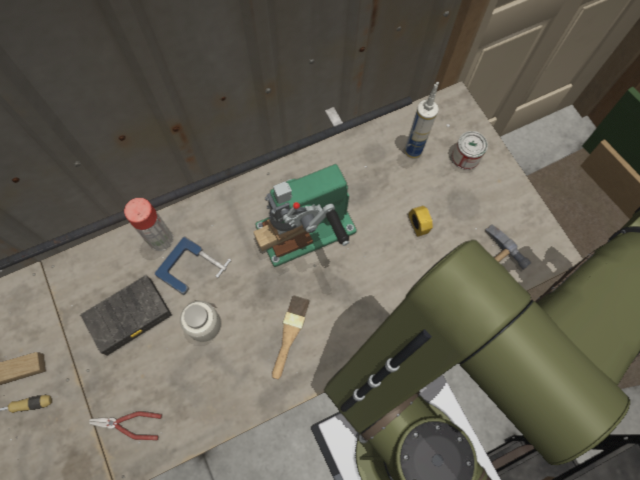

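```bash
python3 - <<'E'
from h import *
def crop(n,x,y,w,h,s):
    im=cv2.imread(f"pics/{n}0.png")[y:y+h,x:x+w]; return cv2.resize(im,None,fx=s,fy=s,interpolation=cv2.INTER_CUBIC)
cv2.imwrite("pics/sc.png",crop("scene",255,175,130,140,4.2))
cv2.imwrite("pics/tc.png",crop("top",245,160,120,110,5))
E
```

```text
(no output)
```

View pics/sc.png

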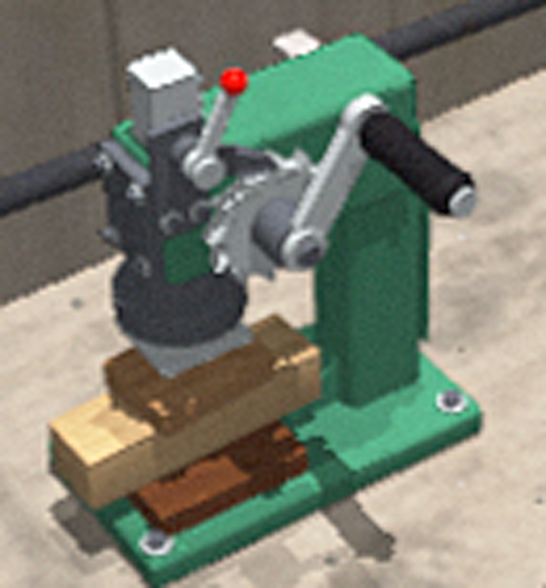

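View pics/tc.png

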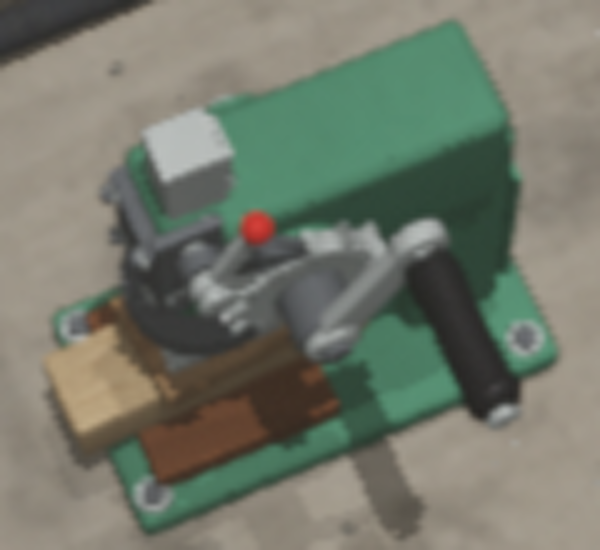

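```bash
cat > m.py <<'E'
from h import *
from scipy.optimize import least_squares
S=np.load("scene0.npy",allow_pickle=True).item();T=np.load("top0.npy",allow_pickle=True).item()
s=lambda u,v:(u/4.2+255-.4,v/4.2+175-.4)
t=lambda u,v:(u/5+245-.4,v/5+160-.4)
P={"knob":(s(233,81),t(258,228)),"gin":(s(372,126),t(428,258)),"gout":(s(461,201),t(501,412)),"hub":(s(303,248),t(328,337)),
"boltFR":(s(452,401),t(526,337)),"boltFL":(s(155,543),t(153,494)),"baseFR":(s(480,415),t(556,345)),"baseFL":(s(150,570),t(145,522)),"pin":(s(203,170),t(205,290))}
W={}
for k,(a,b) in P.items():
    X,e=tri([ray(S,*a),ray(T,*b)]);W[k]=X;print(k,X.round(1),np.round(e,1))
M={"knob":(-55,23.5,316),"gout":(-170,-43,276.4),"gin":(-93,-43,276.4)}
def f(p):
    R=np.array([[np.cos(p[2]),-np.sin(p[2]),0],[np.sin(p[2]),np.cos(p[2]),0],[0,0,1]])
    r=[]
    for k,m in M.items():
        X=R@np.array(m,float)+[p[0],p[1],0]
        for c,px in((S,P[k][0]),(T,P[k][1])): r+=list(np.array(proj(c,X))-px)
    return np.array(r)
q=least_squares(f,[600,0,0]);print(q.x,f(q.x).round(1))
d=W["boltFL"]-W["boltFR"];print("yaw bolts",np.arctan2(-d[0],d[1]));d=W["baseFL"]-W["baseFR"];print("yaw base",np.arctan2(-d[0],d[1]),np.linalg.norm(d));d=W["gin"]-W["gout"];print("yaw grip",np.arctan2(d[1],d[0]),np.linalg.norm(d))
E
python3 m.py
```

```text
knob [543.7  20.2 319.6] [1.4 1.4]
gin [515.8 -44.4 280.7] [1.6 1.6]
gout [441.1 -42.1 279.2] [0.8 0.8]
hub [522.8  -2.4 217. ] [0.1 0.1]
boltFR [ 544.7 -123.4   26.7] [1.3 1.3]
boltFL [550.8  84.9  27.1] [1.6 1.6]
baseFR [ 538.4 -139.6   10.9] [0.5 0.5]
baseFL [541.9  94.2  18.5] [1.8 1.8]
pin [543.6  43.7 275.9] [1. 1.]
[ 6.08333590e+02 -2.13268230e+00  4.93708635e-03] [-2.1 -0.4 -3.  -3.1  2.6  1.   1.8  0.6  1.3  1.6 -0.2  0.5]
yaw bolts -0.02928357823903215
yaw base -0.015019686926153731 233.9510141912299
yaw grip -0.03027984065919161 74.77071212177773
```

jog_arm --pt "0 0 1 0 0 -0.07 1" --pt "0 0 1 0 0 -0.14 1" --pt "0.2 0.3 1 0 0 -0.21 1" --pt "0.4 0.6 1 0 0 -0.21 1" --pt "0.6 0.85 1 0 0 -0.21 1" --pt "0.6 0.85 1 0 0 -0.21 1" --grip_force 25

```text
clock: 0.6
eef_pos: [241.8, -418.7, 334.6]
eef_rot: [3.14, -0.001, -0.018]
wrist_force: [-0.6, 0.3, -0.1]
finger_gap: 57.5
finger_force: 0.0
```

jog_arm --pt "0.3 0.4 0.3 0 0 0 1" --pt "0.6 0.8 0.6 0 0 0 1" --pt "0.75 1 0.7 0 0 0 1" --pt "0.75 1 0.7 0 0 0 1" --pt "0.75 1 0.7 0 0 0 1"

```text
clock: 1.02
eef_pos: [332.0, -298.8, 420.7]
eef_rot: [3.139, -0.004, -0.017]
wrist_force: [-0.3, -0.6, 0.2]
finger_gap: 24.0
finger_force: 0.0
```

jog_arm --pt "0.3 0.4 0 0 0 0 1" --pt "0.6 0.8 0 0 0 0 1" --pt "0.75 1 0 0 0 0 1" --pt "0.75 1 0 0 0 0 1"

```text
clock: 1.35
eef_pos: [421.0, -179.5, 416.9]
eef_rot: [-3.141, 0.001, -0.019]
wrist_force: [0.5, -0.1, 0.9]
finger_gap: 0.6
finger_force: 0.0
```

jog_arm --pt "0.3 0.4 0 0 0 0 1" --pt "0.6 0.8 0 0 0 0 1" --pt "0.75 1 0 0 0 0 1" --pt "0.75 1 0 0 0 0 1"

```text
clock: 1.68
eef_pos: [511.2, -59.3, 416.4]
eef_rot: [-3.141, 0.002, -0.018]
wrist_force: [-0.1, -0.1, 0.1]
finger_gap: 0.5
finger_force: 0.0
```

jog_arm --pt "0.27 0.29 0 0 0 0 1" --pt "0.27 0.29 -0.3 0 0 0 1" --pt "0.27 0.29 -0.6 0 0 0 1" --pt "0.27 0.29 -0.85 0 0 0 1" --pt "0.27 0.29 -0.85 0 0 0 1" --pt "0.27 0.29 -0.85 0 0 0 1"

```text
clock: 2.18
eef_pos: [541.8, -27.4, 315.1]
eef_rot: [-3.141, 0.002, -0.02]
wrist_force: [0.0, 0.1, 0.8]
finger_gap: 0.6
finger_force: 0.0
```

```bash
python3 - <<'E'
from h import *
o=[]
for n,x,y in(("scene",265,130),("top",235,130)):
    c=snap(n); o.append(cv2.resize(np.ascontiguousarray(c["frame"][y:y+150,x:x+130,::-1]),None,fx=3,fy=3,interpolation=cv2.INTER_CUBIC))
cv2.imwrite("pics/a.png",np.hstack(o))
E
```

```text
(no output)
```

View pics/a.png

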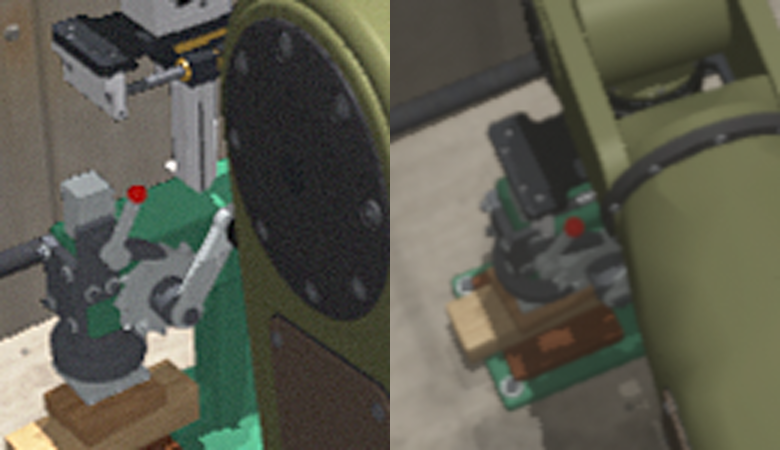

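jog_arm --pt "0 0.12 0 0 0 0 1" --pt "0 0.24 0 0 0 0 1" --pt "0 0.29 0 0 0 0 1" --pt "0 0.34 0 0 0 0 1" --pt "0 0.38 0 0 0 0 1"

```text
clock: 2.7
eef_pos: [543.4, 16.6, 322.7]
eef_rot: [3.137, -0.012, -0.022]
wrist_force: [-8.8, -15.1, 40.8]
finger_gap: 0.4
finger_force: 17.7
```

jog_arm --pt "0 0.05 0 0 0 0 1" --pt "0 0.1 0 0 0 0 1" --pt "0 0.14 0 0 0 0 1" --pt "0 0.17 0 0 0 0 1"

```text
clock: 3.03
eef_pos: [542.5, 39.0, 317.2]
eef_rot: [3.141, -0.003, -0.02]
wrist_force: [0.2, -2.7, 2.6]
finger_gap: 0.4
finger_force: 1.8
```

```bash
python3 - <<'E'
from h import *
o=[]
for n,x,y in(("scene",250,120),("top",235,130)):
    c=snap(n); o.append(cv2.resize(np.ascontiguousarray(c["frame"][y:y+150,x:x+130,::-1]),None,fx=3,fy=3,interpolation=cv2.INTER_CUBIC))
cv2.imwrite("pics/b.png",np.hstack(o))
E
```

```text
(no output)
```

View pics/b.png

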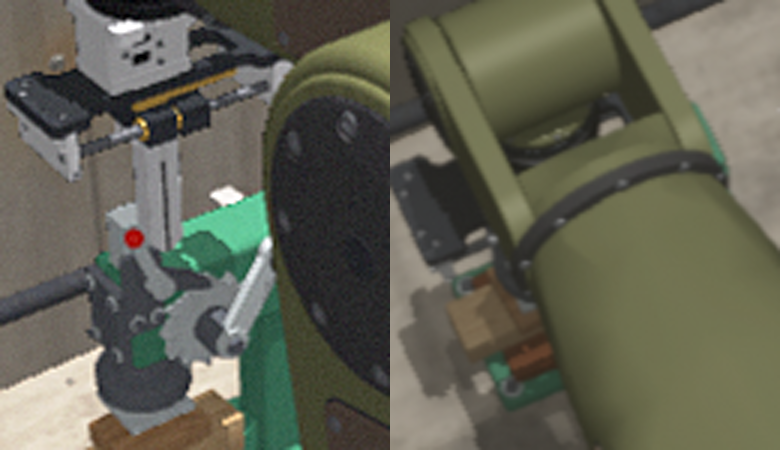

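```bash
cat > p.py <<'E'
from h import *
S=np.load("scene0.npy",allow_pickle=True).item()
off=np.array(proj(S,(543.7,20.2,319.6)))
print(off)
for a in np.arange(0,1.2,.1):
    th=a-.5; print(round(a,1),np.round(proj(S,(543.7,43.7+47*np.sin(th),278+47*np.cos(th))),1))
E
python3 p.py
```

```text
[310.75486632 193.95363265]
0.0 [310.4 194.3]
0.1 [308.6 194.1]
0.2 [306.8 194.2]
0.3 [304.9 194.5]
0.4 [303. 195.]
0.5 [301.1 195.7]
0.6 [299.1 196.5]
0.7 [297.2 197.6]
0.8 [295.4 198.8]
0.9 [293.6 200.2]
1.0 [291.9 201.8]
1.1 [290.3 203.5]
```

jog_arm --pt "0 0.04 0 0 0 0 1" --pt "0 0.07 0 0 0 0 1" --pt "0 0.095 0 0 0 0 1" --pt "0 0.095 0 0 0 0 1"

```text
clock: 3.47
eef_pos: [541.9, 50.4, 314.8]
eef_rot: [3.141, 0.002, -0.02]
wrist_force: [-0.8, -4.0, -0.4]
finger_gap: 0.5
finger_force: 1.7
```

jog_arm --pt "0 -0.15 0 0 0 0 1" --pt "0 -0.15 0.3 0 0 0 0.8" --pt "0 -0.15 0.65 0 0 0 0.5" --pt "-0.2 -0.4 0.8 0 0 0 0" --pt "-0.4 -0.65 0.8 0 0 0 0" --pt "-0.53 -0.78 0.8 0 0 0 0" --pt "-0.53 -0.78 0.8 0 0 0 0" --pt "-0.53 -0.78 0.8 0 0 0 0"

```text
clock: 4.13
eef_pos: [478.2, -43.4, 411.7]
eef_rot: [-3.141, -0.001, -0.021]
wrist_force: [0.1, 0.1, -0.5]
finger_gap: 43.9
finger_force: 0.0
```

```bash
python3 - <<'E'
from h import *
print(manip.read_state()["eef_pos"])
o=[]
for n,x,y in(("scene",250,120),("top",235,130)):
    c=snap(n); o.append(cv2.resize(np.ascontiguousarray(c["frame"][y:y+150,x:x+130,::-1]),None,fx=3,fy=3,interpolation=cv2.INTER_CUBIC))
cv2.imwrite("pics/c.png",np.hstack(o))
E
```

```text
[478.1815047  -43.41754038 411.73109624]
```

View pics/c.png

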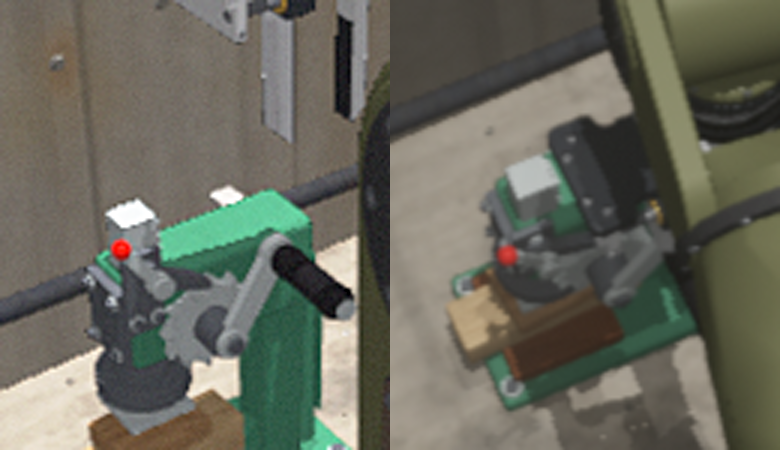

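jog_arm --pt "0 0 -0.2 0 0 0 0" --pt "0 0 -0.4 0 0 0 0" --pt "0 0 -0.6 0 0 0 0" --pt "0 0 -0.6 0 0 0 0"

```text
clock: 4.57
eef_pos: [477.9, -42.1, 334.9]
eef_rot: [-3.14, 0.007, -0.019]
wrist_force: [-0.0, -1.1, 0.2]
finger_gap: 78.2
finger_force: 0.0
```

jog_arm --pt "0 0 -0.25 0 0 0 0" --pt "0 0 -0.5 0 0 0 0" --pt "0 0 -0.61 0 0 0 0.2" --pt "0 0 -0.61 0 0 0 0.4" --pt "0 0 -0.61 0 0 0 0.6" --pt "0 0 -0.61 0 0 0 0.65" --grip_force 15

```text
clock: 5.07
eef_pos: [479.3, -43.0, 268.1]
eef_rot: [3.141, -0.002, -0.02]
wrist_force: [0.1, 0.4, 0.4]
finger_gap: 71.0
finger_force: 0.0
```

jog_arm --pt "0 0 0 0 0 0 0.7" --pt "0 0 0 0 0 0 0.7" --pt "0 0 0 0 0 0 0.7" --pt "0 0 0 0 0 0 0.7" --pt "0 0 0 0 0 0 0.7" --pt "0 0 0 0 0 0 0.7"

```text
clock: 5.57
eef_pos: [478.5, -43.2, 266.4]
eef_rot: [3.142, -0.0, -0.02]
wrist_force: [0.3, 0.5, -0.8]
finger_gap: 31.0
finger_force: 0.0
```

jog_arm --pt "0 0 0 0 0 0 1" --pt "0 0 0 0 0 0 1" --pt "0 0 0 0 0 0 1" --grip_force 20

```text
clock: 5.82
eef_pos: [478.4, -43.5, 266.3]
eef_rot: [3.141, 0.0, -0.02]
wrist_force: [0.4, -3.0, 0.6]
finger_gap: 23.3
finger_force: 20.0
```

jog_arm --pt "0 -0.015 -0.01 0 0 0 1" --pt "0 -0.03 -0.022 0 0 0 1" --pt "0 -0.044 -0.034 0 0 0 1" --pt "0 -0.044 -0.034 0 0 0 1" --grip_force 35

```text
clock: 6.15
eef_pos: [478.4, -48.5, 262.5]
eef_rot: [-3.141, -0.0, -0.02]
wrist_force: [-3.6, 1.7, 7.6]
finger_gap: 23.0
finger_force: 35.0
```

jog_arm --pt "0 -0.018 -0.016 0 0 0 1" --pt "0 -0.036 -0.033 0 0 0 1" --pt "0 -0.055 -0.052 0 0 0 1" --pt "0 -0.072 -0.071 0 0 0 1" --pt "0 -0.072 -0.071 0 0 0 1" --pt "0 -0.072 -0.071 0 0 0 1" --pt "0 -0.072 -0.071 0 0 0 1"

```text
clock: 6.73
eef_pos: [478.2, -57.4, 254.2]
eef_rot: [3.141, 0.0, -0.02]
wrist_force: [-7.0, -2.0, 9.7]
finger_gap: 22.9
finger_force: 35.0
```

```bash
python3 - <<'E'
from h import *
s=manip.read_state();print(s["eef_pos"],s["wrist_force"],s["moment"])
o=[]
for n,x,y in(("scene",260,160),("top",235,130)):
    c=snap(n); o.append(cv2.resize(np.ascontiguousarray(c["frame"][y:y+120,x:x+100,::-1]),None,fx=4,fy=4,interpolation=cv2.INTER_CUBIC))
cv2.imwrite("pics/d.png",np.hstack(o))
E
```

```text
[478.15445071 -57.40336781 254.24461605] [-6.96937449 -1.95289533  9.6643209 ] [-0.25401796  1.27264154 -0.00673699]
```

View pics/d.png

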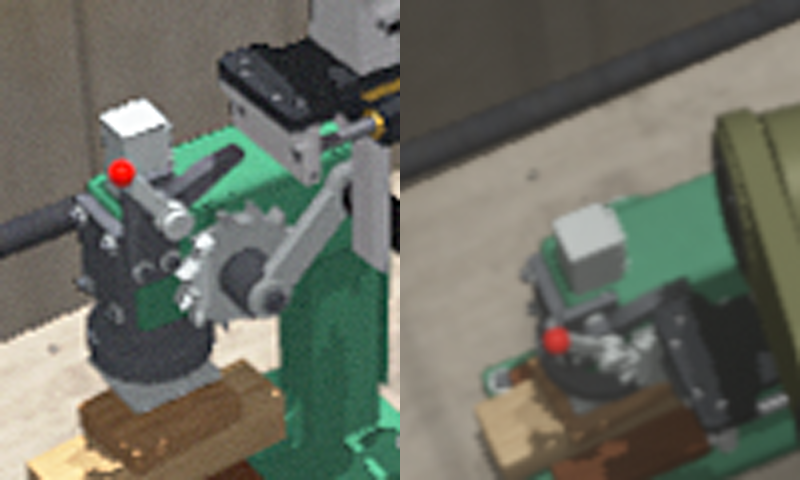

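```bash
python3 - <<'E'
import numpy as np
c=np.array([-57.1,253.65]); 
for k in range(3):
    b=.84-.26*k; n=b-.26*np.arange(1,9)/8
    p=np.c_[-1.5-75*np.sin(n),204.2+75*np.cos(n)]
    print(np.round((p-c)/120,3).tolist()); c=c+120*np.round((p[-1]-c)/120,3)
E
```

```text
[[0.012, 0.02], [0.026, 0.034], [0.041, 0.048], [0.056, 0.062], [0.072, 0.075], [0.088, 0.087], [0.104, 0.099], [0.121, 0.111]]
[[0.017, 0.011], [0.034, 0.021], [0.052, 0.031], [0.07, 0.04], [0.089, 0.048], [0.108, 0.056], [0.127, 0.063], [0.146, 0.07]]
[[0.019, 0.006], [0.039, 0.012], [0.058, 0.017], [0.078, 0.021], [0.098, 0.024], [0.118, 0.027], [0.139, 0.029], [0.159, 0.031]]
```

jog_arm --pt "0 0.012 0.02 0 0 0 1" --pt "0 0.026 0.034 0 0 0 1" --pt "0 0.041 0.048 0 0 0 1" --pt "0 0.056 0.062 0 0 0 1" --pt "0 0.072 0.075 0 0 0 1" --pt "0 0.088 0.087 0 0 0 1" --pt "0 0.104 0.099 0 0 0 1" --pt "0 0.121 0.111 0 0 0 1"

```text
clock: 7.5
eef_pos: [478.5, -42.1, 267.2]
eef_rot: [-3.141, -0.0, -0.02]
wrist_force: [-1.4, 4.0, 3.9]
finger_gap: 23.4
finger_force: 35.0
```

jog_arm --pt "0 0.017 0.011 0 0 0 1" --pt "0 0.034 0.021 0 0 0 1" --pt "0 0.052 0.031 0 0 0 1" --pt "0 0.07 0.04 0 0 0 1" --pt "0 0.089 0.048 0 0 0 1" --pt "0 0.108 0.056 0 0 0 1" --pt "0 0.127 0.063 0 0 0 1" --pt "0 0.146 0.07 0 0 0 1"

```text
clock: 8.17
eef_pos: [478.9, -24.6, 275.3]
eef_rot: [-3.141, -0.001, -0.02]
wrist_force: [4.7, 5.7, -0.5]
finger_gap: 23.0
finger_force: 35.0
```

jog_arm --pt "0 0.019 0.006 0 0 0 1" --pt "0 0.039 0.012 0 0 0 1" --pt "0 0.058 0.017 0 0 0 1" --pt "0 0.078 0.021 0 0 0 1" --pt "0 0.098 0.024 0 0 0 1" --pt "0 0.118 0.027 0 0 0 1" --pt "0 0.139 0.029 0 0 0 1" --pt "0 0.159 0.031 0 0 0 1"

```text
clock: 8.83
eef_pos: [479.4, -5.5, 278.7]
eef_rot: [-3.141, -0.002, -0.02]
wrist_force: [9.9, 6.4, -4.5]
finger_gap: 23.4
finger_force: 35.0
```

jog_arm --pt "0 0 0 0 0 0 0.74" --pt "0 0 0 0 0 0 0.72" --pt "0 0 0 0 0 0 0.7" --pt "0 0 0 0 0 0 0.68" --pt "0 0 0 0 0 0 0.66" --pt "0 0 0 0 0 0 0.65" --pt "0 0 0 0 0 0 0.65"

```text
clock: 9.42
eef_pos: [479.0, -5.6, 278.9]
eef_rot: [-3.141, -0.001, -0.02]
wrist_force: [5.0, 7.1, -0.7]
finger_gap: 33.1
finger_force: 3.1
```

jog_arm --pt "0 0.012 0 0 0 0 0.65" --pt "0 0.024 0 0 0 0 0.65" --pt "0 0.036 0 0 0 0 0.65" --pt "0 0.048 -0.002 0 0 0 0.65" --pt "0 0.06 -0.004 0 0 0 0.65" --pt "0 0.06 -0.004 0 0 0 0.65"

```text
clock: 9.92
eef_pos: [479.2, 1.8, 278.5]
eef_rot: [-3.141, -0.002, -0.02]
wrist_force: [6.2, 7.2, 0.5]
finger_gap: 33.4
finger_force: 3.7
```

jog_arm --pt "0 0.012 -0.002 0 0 0 0.65" --pt "0 0.024 -0.004 0 0 0 0.65" --pt "0 0.036 -0.006 0 0 0 0.65" --pt "0 0.048 -0.008 0 0 0 0.65" --pt "0 0.058 -0.009 0 0 0 0.65" --pt "0 0.058 -0.009 0 0 0 0.65"

```text
clock: 10.42
eef_pos: [479.1, 8.8, 277.4]
eef_rot: [-3.141, -0.002, -0.02]
wrist_force: [5.2, 7.5, -0.3]
finger_gap: 33.1
finger_force: 3.8
```

jog_arm --pt "0 0.012 -0.003 0 0 0 0.65" --pt "0 0.024 -0.006 0 0 0 0.65" --pt "0 0.036 -0.009 0 0 0 0.65" --pt "0 0.048 -0.012 0 0 0 0.65" --pt "0 0.058 -0.015 0 0 0 0.65" --pt "0 0.058 -0.015 0 0 0 0.65"

```text
clock: 10.92
eef_pos: [479.1, 15.8, 275.6]
eef_rot: [-3.141, -0.002, -0.02]
wrist_force: [5.4, 8.2, -0.0]
finger_gap: 32.6
finger_force: 3.9
```

jog_arm --pt "0 0.012 -0.004 0 0 0 0.65" --pt "0 0.024 -0.008 0 0 0 0.65" --pt "0 0.036 -0.013 0 0 0 0.65" --pt "0 0.048 -0.017 0 0 0 0.65" --pt "0 0.058 -0.021 0 0 0 0.65" --pt "0 0.058 -0.021 0 0 0 0.65"

```text
clock: 11.42
eef_pos: [479.2, 22.8, 273.1]
eef_rot: [-3.14, -0.002, -0.02]
wrist_force: [6.6, 7.5, -0.6]
finger_gap: 33.2
finger_force: 4.1
```

jog_arm --pt "0 0.012 -0.005 0 0 0 0.65" --pt "0 0.024 -0.011 0 0 0 0.65" --pt "0 0.036 -0.017 0 0 0 0.65" --pt "0 0.048 -0.023 0 0 0 0.65" --pt "0 0.058 -0.028 0 0 0 0.65" --pt "0 0.058 -0.028 0 0 0 0.65"

```text
clock: 11.92
eef_pos: [479.1, 29.7, 269.7]
eef_rot: [-3.141, -0.002, -0.02]
wrist_force: [6.7, 7.4, 0.4]
finger_gap: 33.2
finger_force: 3.7
```

jog_arm --pt "0 0.01 -0.006 0 0 0 0.65" --pt "0 0.02 -0.012 0 0 0 0.65" --pt "0 0.03 -0.018 0 0 0 0.65" --pt "0 0.04 -0.025 0 0 0 0.65" --pt "0 0.05 -0.031 0 0 0 0.65" --pt "0 0.05 -0.031 0 0 0 0.65"

```text
clock: 12.42
eef_pos: [478.4, 35.1, 265.9]
eef_rot: [3.141, 0.0, -0.02]
wrist_force: [-0.1, 0.2, -0.2]
finger_gap: 33.0
finger_force: 0.0
```

jog_arm --pt "0 0.01 0 0 0 0 0.68" --pt "0 0.01 0 0 0 0 0.7" --pt "0 0.01 0 0 0 0 0.72" --pt "0 0.01 0 0 0 0 0.73" --grip_force 3

```text
clock: 12.75
eef_pos: [478.5, 35.8, 266.2]
eef_rot: [3.141, -0.0, -0.02]
wrist_force: [-0.1, -4.1, -0.4]
finger_gap: 25.5
finger_force: 2.3
```

jog_arm --pt "0 -0.005 0 0 0 0 0.74" --pt "0 -0.007 0 0 0 0 0.76" --pt "0 -0.007 0 0 0 0 0.78" --pt "0 -0.007 0 0 0 0 0.78"

```text
clock: 13.08
eef_pos: [478.5, 35.0, 266.2]
eef_rot: [3.141, -0.0, -0.02]
wrist_force: [-0.3, -5.6, 0.5]
finger_gap: 23.9
finger_force: 3.0
```

jog_arm --pt "0 -0.004 0 0 0 0 0.8" --pt "0 -0.006 0 0 0 0 0.8" --pt "0 -0.006 0 0 0 0 0.8" --pt "0 -0.006 0 0 0 0 0.8"

```text
clock: 13.42
eef_pos: [478.5, 34.8, 266.1]
eef_rot: [-3.141, 0.0, -0.02]
wrist_force: [-1.4, -0.9, 0.9]
finger_gap: 23.7
finger_force: 3.0
```

jog_arm --pt "0 -0.001 0 0 0 0 0.8" --pt "0 -0.001 0 0 0 0 0.8" --pt "0 -0.001 0 0 0 0 0.8" --pt "0 -0.001 0 0 0 0 0.8" --pt "0 -0.001 0 0 0 0 0.8"

```text
clock: 13.83
eef_pos: [478.4, 34.7, 266.1]
eef_rot: [-3.141, 0.0, -0.02]
wrist_force: [-1.2, 0.4, 0.9]
finger_gap: 24.0
finger_force: 3.0
```

jog_arm --pt "0 -0.001 0 0 0 0 0.72" --pt "0 -0.001 0 0 0 0 0.68" --pt "0 -0.001 0 0 0 0 0.6" --pt "0 -0.001 0 0 0 0 0.5" --pt "0 -0.001 0 0 0 0 0.4" --pt "0 -0.001 0 0 0 0 0.4" --pt "0 -0.001 0 0 0 0 0.4"

```text
clock: 14.42
eef_pos: [478.5, 34.4, 266.1]
eef_rot: [3.142, -0.0, -0.02]
wrist_force: [0.3, -0.2, -0.6]
finger_gap: 56.1
finger_force: 0.0
```

jog_arm --pt "0 0 0.15 0 0 0 0.4" --pt "0 0 0.4 0 0 0 0.4" --pt "0 0 0.7 0 0 0 0.4" --pt "-0.2 -0.4 1 0 0 0 0.4" --pt "-0.4 -0.8 1 0 0 0 0.4" --pt "-0.5 -1 1 0 0 0 0.4" --pt "-0.5 -1 1 0 0 0 0.4"

```text
clock: 15.0
eef_pos: [416.9, -88.2, 387.2]
eef_rot: [3.14, -0.002, -0.021]
wrist_force: [0.6, 0.3, -0.1]
finger_gap: 56.6
finger_force: 0.0
```

```bash
python3 - <<'E'
from h import *
s=manip.read_state();print(s["eef_pos"],s["wrist_force"])
c=snap("scene");x,y=240,160
cv2.imwrite("pics/e.png",cv2.resize(np.ascontiguousarray(c["frame"][y:y+150,x:x+150,::-1]),None,fx=3.8,fy=3.8,interpolation=cv2.INTER_CUBIC))
E
```

```text
[416.86313388 -88.20139124 387.2345585 ] [ 0.62952875  0.25703421 -0.1353513 ]
```

View pics/e.png

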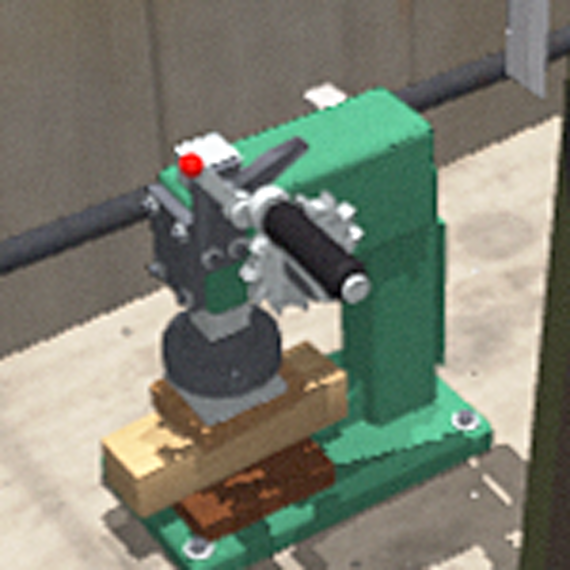

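The foot sits on the upper offcut, the pawl is clear, the lever is over to the left, and the arm is free of the press.

```bash
python3 -c "
from cell import manip
print(manip.sign_off())"
```

```text
the job is handed in; nothing more can be done
None
```

The job is handed in, with no verdict returned: the press foot rests on the upper offcut by its own weight, the pawl is clear with its lever to the left, the grip was released only once its load had dropped to about zero, and the last picture shows no visible shift of the offcuts (not measured).

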